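Load the edge-band coil and hold the coil case closed

TASK

Slide the small coil of edge banding up off its spindle and seat it flat over the hub in the lower half of the wooden coil case, then fit the upper half onto the two dowels until the halves meet, and press the closed case all the way down on its sprung bed. Finish while still holding the upper half pressed down to the stop: do not let go. Leave everything else on the bench where it is.

Things in the scene. Friction and masses are not known exactly. Their poses are not given: they have to be found in the camera images.
- coil: small coil of dark wood edge banding with a cardboard core, a ring 62 mm outside, 36 mm bore, 22 mm high, 60-110 g, axis upright. Origin: centre of its underside, z up the axis. It starts threaded on the spindle, its underside 30 mm above the bench. The larger pale paper roll on the bench is not wanted.
- spindle: fixed stand: round wooden foot 100 mm across and 12 mm high, a square collar 44 mm wide up to 30 mm high on which the coil rests, and above it an upright steel post 25 mm across, its chamfered top 76 mm above the bench. Origin: centre of the foot's underside, on the bench.
- magazine: fixed grey base plate 200 x 120 x 22 mm; origin: centre of its underside, on the bench. Above it, on the sprung bed, the lower half of the coil case: floor plate 170 x 90 x 12 mm (x along the length), at both ends (49 to 75 mm from the middle along x) an end block 90 mm wide (y) with a dowel on it; open on the +y and -y sides for the fingers.
- seat (a point): where the middle of the coil's underside belongs: centre of a square seat 44 mm wide, 8 mm above the lower half's floor plate, 54 mm above the bench with the bed up. A hub 30 mm across with chamfered top rises 18 mm from it. Moves with the bed; axes as the magazine's.
- mate (a point): where the middle of the upper half's underside belongs: level with the tops of the end blocks, 25 mm above the seat (79 mm above the bench, bed up). Dowels 12 mm across stand at x = +62 and -62 mm, y = 0, rising 25 mm above this plane, the top 8 mm tapering to 6 mm across. Moves with the bed; axes as the magazine's.
- bed (a joint): travel of the sprung bed: 0 m up (as it starts), 0.010 m fully down on its stop. The spring has a preload: it takes about 4 to 6 N of push to start moving once the case is loaded and about 12 to 14 N to reach the stop; it springs back when let go.
- top_half: upper half of the coil case: plywood plate 170 x 90 x 16 mm (x along the length) with two through holes 15 mm across at x = +62 and -62 mm, y = 0, and on top a wooden bar handle 70 mm long (along x), 22 mm thick (y), from 16 to 58 mm above the underside. 175-350 g. Origin: centre of the underside, z up. Lies flat on the bench, handle up; either way round fits.
- glue: bystander: yellow glue bottle 64 mm across, 170 mm tall; origin: centre of its underside
- spray: bystander: metal spray can 66 mm across, 190 mm tall; origin: centre of its underside
- masking_roll: bystander: large roll of pale masking tape lying flat, 104 mm outside, 76 mm bore, 36 mm high; origin: centre of its underside
- mallet: bystander: mallet lying on the far side of the bench; origin on its underside
- offcut: bystander: strip of pale wood 90 x 35 x 18 mm lying near the robot; origin: centre of its underside
- block: bystander: small dark wood block 60 x 45 x 28 mm near the robot; origin: centre of its underside
- driver: bystander: screwdriver lying on the bench; origin on its underside
Mind the look-alikes: they are no part of the job. Leave any orange look-alike of the magazine alone. What is shaped like the top_half but pink is not meant.

How it is judged:
By the outcome, as a careful person would: the job done as asked, in the order asked, and still so for the second after the job is handed in, while the arm keeps its last pose, push and grip.
It also fails if it takes over 61 s, if anything falls off the work surface, if the arm or the gripper's body presses on something with over 40 N, if the wrist force passes 120 N, or if a joint passes its speed limit or range.

ROBOT

A 7-joint arm with a two-finger parallel gripper is mounted at the origin on the work surface. World frame = base frame: x ahead of the robot, y to its left, z up, the work surface at z = 0. Lengths are in m, angles in rad, forces in N, time in s.
With the tool pointing down it reaches from about 0.425 to 0.875 m from the base axis. Payload 4.7 kg.
Tool frame: the origin (TCP) lies midway between the tips of the shut fingers; the grasp point (between the pads) lies 19 mm behind it; z points along the fingers, y is the line along which they close (so a half turn about z gives the same grasp; the last joint's range is limited). The gripper opens to 87 mm and grips with 3 to 60 N. Pads are 19 mm wide; open, the fingers measure 117 mm over their backs; the gripper's body (75 mm by 190 mm) begins 51 mm behind the grasp point.
Start: joints at [-1.222, 0.321, -0.07, 1.45, 0.023, 1.371, -0.057], TCP at [0.214, 0.614, 0.223] pointing down, gripper open.
Joint ranges: [-2.86, 2.86], [-0.3, 2.09], [-1.38, 1.24], [0.06, 2.45], [-1.56, 4.7], [0.09, 2.05], [-2.69, 2.69]. Speed limits (rad/s): [2.57, 2.57, 3.14, 3.14, 3.14, 3.14, 3.14].

INTERFACE

Orientations are given as a rotation vector (axis times angle).
In Python, from bench import ctrl gives the robot as it stands. The module is installed in compiled form; this text tells all that it offers.
- The arm moves only by the shell command python3 -m handwheel 'ROWS' [FORCE]. ROWS is JSON, a list of rows, each a list of 7 numbers: the finger opening in m, from 0 to 0.087, then the shift along the tool's x, y, z in m, then the turn, a rotation vector about the tool's x, y, z in degrees. A call has 1 to 12 rows; each row shifts and turns the commanded pose from where the row before left it, along the tool's axes as they then stand; what a row does not reach is not made up. A row lasts 1/8 s, in which the tool goes at most 62.5 mm and 10.7 degrees, less where a joint would pass 70% of its speed; a pose out of reach is approached as far as the arm can. A call is refused whole if a number of a shift passes 0.0625 or a number of a turn 10.7, either way. A call with a gripper value outside its range is refused whole. The fingers move at their own pace and stop on an object; FORCE is the grip in N (left out, the last holds). Time passes only in rows, so rows that do not move let the fingers close. It gives the time, the measured TCP pose, the force, the opening and the grip force at its end, in the units of the state.
- ctrl.get_state(): the state, without advancing time (a new reading comes with each control period).
- ctrl.get_image(name): name is "scene" or "top" or "wrist"; returns (picture, depth): 480x640x3 uint8, blue, green, red; 480x640 float32, m along the optical axis (not along the pixel's ray), 0 where there is no reading.
- ctrl.camera_info(name): a dict with "intrinsics" (3x3 intrinsics, pixels), "D" ([k1, k2, p1, p2, k3] as OpenCV has them; the pictures are not rectified), "R" (3x3) and "t" (3): a world point X has camera coordinates R X + t. Camera axes: x right, y down, z forward; pixel columns grow to the right and rows downward; lengths in m; the calibration is good to about 2 mm. A picture is of the moment at which its call begins: read the wrist's pose just before it. camera_info takes no time and is no camera call; for the wrist camera it gives the pose at the moment of the call.
- ctrl.close_job(): hands the job in; it is judged then, once.
The state is a dict: "time": time; "joint_positions": joint angles; "qd": joint speeds; "joint_torque": joint torques, N m; "position": TCP position; "tool_rot": TCP orientation; "ft_force": force on the tool from outside, world axes, zero at the start; "torque": the same for the moment, N m; "grip_width": opening from 0.0 (shut) to 1.0 (fully open); "grip_force": force on a finger pad.
Only numpy, scipy, OpenCV 4.12 (cv2) and the standard library are available. Lean on these libraries where they do the work, as an engineer would, in place of code of your own. Each camera call takes 0.05 s, during which the arm holds its last target. There are 200 camera calls.

## Working session

There is one attempt and no reset: what is moved stays moved. The work goes in short steps, Python scripts to look and compute and a shell command to move; the robot and the scene stay as the last step left them, time stands still between calls to the robot, and variables do not carry over. Pictures are saved under pics/ and viewed, at most 10 in all, crops included, and the job is handed in when it is done.

```bash
mkdir -p pics
cat > h.py <<'E'
import numpy as np, cv2
from bench import ctrl
from scipy.spatial.transform import Rotation as R
def snap(n,save=None):
    i=ctrl.camera_info(n); im,d=ctrl.get_image(n)
    if save: cv2.imwrite('pics/'+save,im); np.savez('pics/'+save+'.npz',im=im,d=d,**{k:np.array(i[k]) for k in('intrinsics','D','R','t')})
    return im,d,i
def load(s): z=np.load('pics/'+s+'.npz'); return z['im'],z['d'],z
def ray(i,px):
    p=cv2.undistortPoints(np.array([px],float).reshape(-1,1,2),np.array(i['intrinsics']),np.array(i['D'])).reshape(-1,2)
    return np.c_[p,np.ones(len(p))]
def onz(i,px,z):
    r=ray(i,px)@np.array(i['R']); c=-np.array(i['R']).T@np.array(i['t']).ravel()
    return c+r*((z-c[2])/r[:,2])[:,None]
def bydepth(i,px,d):
    r=ray(i,px)*np.array(d)[:,None]; return (r-np.array(i['t']).ravel())@np.array(i['R'])
def cloud(im,d,i):
    v,u=np.nonzero(d>0); return np.c_[u,v],bydepth(i,np.c_[u,v],d[v,u])
E
python3 - <<'E'
from h import *
snap('top','top0.png');snap('scene','scene0.png')
s=ctrl.get_state();print(s['time'],s['position'],s['tool_rot'],s['grip_width'])
print(R.from_rotvec(s['tool_rot']).as_matrix().round(3))
E
```

```text
0.1 [0.21347156 0.61343805 0.22157254] [-5.23352034e-01 -3.09750060e+00  2.64721879e-03] 0.9981253442109052
[[-0.944  0.329 -0.   ]
 [ 0.329  0.944 -0.002]
 [-0.    -0.002 -1.   ]]
```

View pics/top0.png

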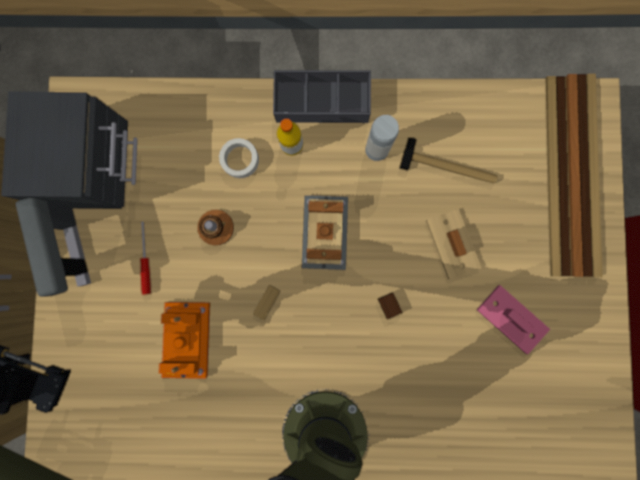

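View pics/scene0.png

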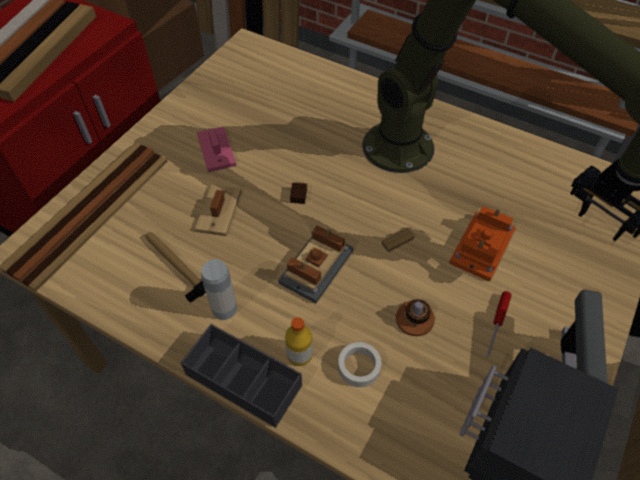

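Candidates in the top image: magazines are grey (326,232) and orange (185,340), so I take the grey one. Upper halves are plywood (457,243) and pink (513,318), so I take the plywood one. Rings are the dark coil on the spindle (213,226) and the pale roll (238,158), so I take the coil. I'll confirm these in an enlarged crop and measure with depth.

Run:
```python
from h import *
im,d,i=load('top0.png')
def crop(x,y,w,h,s): return cv2.resize(im[y:y+h,x:x+w],(w*s,h*s),interpolation=cv2.INTER_CUBIC)
a=crop(410,190,100,100,4)
b=crop(180,190,100,75,4); c=crop(280,185,100,100,4)
out=np.zeros((800,800,3),np.uint8)
out=np.zeros((600,800,3),np.uint8)
out[:400,:400]=a; out[:400,400:]=c; 
out[400:,:266]=cv2.resize(im[200:250,180:246],(266,200),interpolation=cv2.INTER_CUBIC)
cv2.imwrite('pics/crop1.png',out)
uv,P=cloud(im,d,i)
print('cam',-np.array(i['R']).T@np.array(i['t']).ravel(), 'fx',i['intrinsics'][0,0])
def box(m,n):
    q=P[m]; r=cv2.minAreaRect(q[:,:2].astype(np.float32)); print(n,m.sum(),'z',np.percentile(q[:,2],[5,50,95]).round(4),'c',np.round(r[0],4),'size',np.round(r[1],4),'ang',round(r[2],2),'mean',q.mean(0).round(4))
def win(x0,x1,y0,y1): return (uv[:,0]>=x0)&(uv[:,0]<=x1)&(uv[:,1]>=y0)&(uv[:,1]<=y1)
z=P[:,2]
w=win(425,490,205,282)
box(w&(z>.010)&(z<.022),'plate');box(w&(z>.05)&(z<.065),'handle')
w=win(195,237,205,248)
box(w&(z>.006)&(z<.018),'foot');box(w&(z>.046)&(z<.058),'coil');box(w&(z>.068),'post')
w=win(298,352,190,273)
box(w&(z>.015)&(z<.028),'base');box(w&(z>.073)&(z<.084),'blocks');box(w&(z>.066)&(z<.0755),'hubtop');box(w&(z>.09),'dowel')
for n,ww in(('glue',win(275,303,118,155)),('spray',win(364,400,113,162))): box(ww&(z>.1),n)
box(win(398,500,135,185)&(z>.012),'mallet');box(win(252,282,283,323)&(z>.01),'offcut');box(win(376,404,290,320)&(z>.02),'block')
```

```text
cam [ 0.42621406 -0.00390206  1.19699365] fx 436.07901546865725
plate 1778 z [0.0122 0.0159 0.0198] c [ 0.5102 -0.3404] size [0.1704 0.0934] ang 20.46 mean [ 0.5088 -0.3376  0.0159]
handle 241 z [0.0532 0.0574 0.0615] c [ 0.5099 -0.3387] size [0.0695 0.0229] ang 19.77 mean [ 0.51   -0.3377  0.0574]
foot 564 z [0.0078 0.0118 0.0156] c [0.5471 0.3027] size [0.1111 0.0988] ang 83.51 mean [0.5456 0.2994 0.0117]
coil 294 z [0.048  0.0516 0.0549] c [0.545  0.3109] size [0.0593 0.0606] ang 0.08 mean [0.5452 0.3104 0.0515]
post 72 z [0.0697 0.0744 0.0778] c [0.5474 0.3081] size [0.0242 0.0223] ang 44.2 mean [0.5472 0.3075 0.0742]
base 1012 z [0.018  0.0217 0.0253] c [0.5367 0.0077] size [0.1201 0.2   ] ang 88.65 mean [0.5315 0.0063 0.0216]
blocks 685 z [0.075  0.0787 0.082 ] c [0.5366 0.0076] size [0.09   0.1502] ang 88.62 mean [0.535  0.0077 0.0787]
hubtop 140 z [0.0669 0.0716 0.0752] c [0.5364 0.0085] size [0.0856 0.1503] ang 89.3 mean [0.5413 0.0072 0.0715]
dowel 35 z [0.0963 0.0999 0.1052] c [0.5357 0.0069] size [0.0103 0.1321] ang 89.59 mean [0.5376 0.0075 0.1003]
glue 489 z [0.1047 0.1227 0.1715] c [0.779  0.1019] size [0.0565 0.0618] ang 20.23 mean [0.7741 0.1007 0.1319]
spray 848 z [0.114 0.188 0.192] c [ 0.7674 -0.1334] size [0.0626 0.0649] ang 11.16 mean [ 0.7604 -0.13    0.1734]
mallet 1122 z [0.0156 0.0236 0.0284] c [ 0.7387 -0.33  ] size [0.2634 0.0885] ang 81.52 mean [ 0.7259 -0.3077  0.023 ]
offcut 440 z [0.0136 0.0176 0.0216] c [0.3459 0.1628] size [0.0355 0.0896] ang 61.73 mean [0.3456 0.1624 0.0176]
block 395 z [0.0238 0.0275 0.0309] c [ 0.3423 -0.168 ] size [0.0596 0.045 ] ang 25.02 mean [ 0.3423 -0.1678  0.0275]
```

View pics/crop1.png

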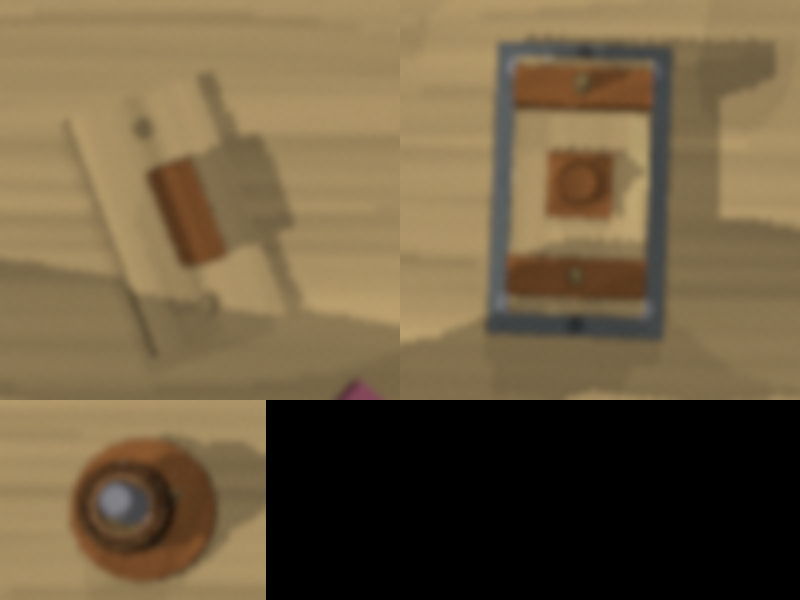

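The crop confirms it: a plywood plate with two holes and a brown bar handle (centre near (457,243)), the grey magazine (326,232), and the dark coil on the spindle (213,226). The measured sizes match the description. I'll move above the spindle.

```bash
cat >> h.py <<'E'
def go(x,y,z,yaw=None):
    "tool-frame shift to the target, with yaw (deg) of the tool's y axis wanted"
    s=ctrl.get_state(); M=R.from_rotvec(s['tool_rot']).as_matrix(); p=np.array(s['position'])
    ya=np.degrees(np.arctan2(M[1,1],M[0,1]))
    print('t',round(s['time'],2),'pos',p.round(4),'yaw',ya.round(2),'tilt deg',np.degrees(M[:2,2]).round(2),'shift',(M.T@(np.array([x,y,z])-p)).round(4),'turn z',None if yaw is None else round(-(yaw-ya),2),'F',np.round(s['ft_force'],1),'grip',round(s['grip_width']*.087,4),round(s['grip_force'],1),'q',np.round(s['joint_positions'],2))
E
python3 -m handwheel '[[0.087,-0.0412,-0.0178,0,0,0,0],[0.087,-0.0412,-0.0178,0,0,0,0],[0.087,-0.0412,-0.0178,0,0,0,0],[0.087,-0.0412,-0.0178,0,0,0,0],[0.087,-0.0412,-0.0178,0,0,0,0],[0.087,-0.0412,-0.0178,0,0,0,0],[0.087,-0.0412,-0.0178,0,0,0,0],[0.087,-0.0412,-0.0178,0,0,0,0],[0.087,-0.0412,-0.0178,0,0,0,0],[0.087,-0.0412,-0.0178,0,0,0,0],[0.087,0,0,0,0,0,-8.9],[0.087,0,0,0,0,0,-8.9]]'
python3 - <<'E'
from h import *
go(.546,.308,.15,88.65)
i=ctrl.camera_info('wrist'); print(np.array(i['R']).round(3), (-np.array(i['R']).T@np.array(i['t']).ravel()).round(4))
E
```

```text
time: 1.6
position: [0.5445, 0.3095, 0.2218]
tool_rot: [-0.033, -3.14, 0.001]
ft_force: [-0.1, -0.0, 0.5]
grip_width: 0.998
grip_force: 0.0
t 1.6 pos [0.5445 0.3095 0.2218] yaw 88.81 tilt deg [-0.06 -0.04] shift [-0.0016 -0.0014  0.0718] turn z 0.16 F [-0.1 -0.   0.5] grip 0.0868 0.0 q [-0.68  0.27  0.15  1.52 -0.04  1.36  1.02]
[[ 0.021  1.    -0.001]
 [ 0.967 -0.02   0.254]
 [ 0.254 -0.006 -0.967]] [0.4734 0.3104 0.3845]
```

Run:
```python
from h import *
im,d,i=snap('wrist','w1.png')
uv,P=cloud(im,d,i); z=P[:,2]
near=np.hypot(P[:,0]-.546,P[:,1]-.309)<.06
for n,a,b in(('foot',.009,.015),('coil',.050,.055),('post',.074,.079)):
    m=near&(z>a)&(z<b); q=P[m][:,:2].astype(np.float32)
    if m.sum()<10: print(n,m.sum());continue
    c,r=cv2.minEnclosingCircle(q); print(n,m.sum(),np.round(c,4),round(r,4),'median z',np.median(P[m][:,2]).round(4),'mean',q.mean(0).round(4))
```

```text
foot 2986 [0.5444 0.3092] 0.05 median z 0.0123 mean [0.5367 0.3067]
coil 1802 [0.5423 0.3117] 0.031 median z 0.0522 mean [0.5411 0.3118]
post 346 [0.5439 0.309 ] 0.0105 median z 0.0762 mean [0.5437 0.3092]
```

View pics/w1.png

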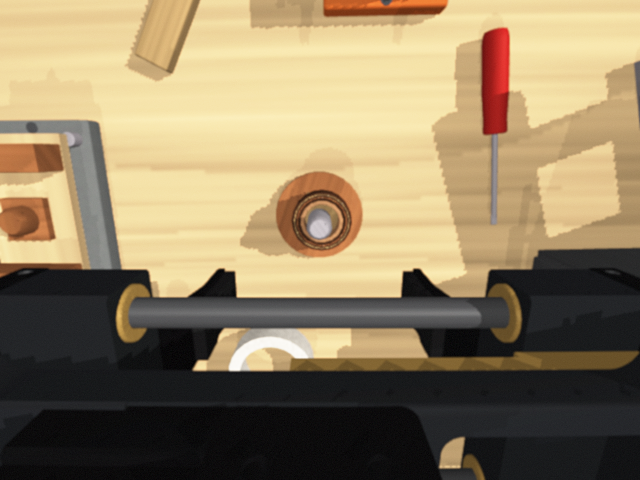

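The picture shows the coil at (322,220) on the post, with the foot clear all round. Foot, post and coil radii and heights agree with the spec: coil centre (0.542, 0.312), post (0.544, 0.309). I'll descend and grip.

```bash
python3 -m handwheel '[[0.087,0.0015,0.0022,0.03,0,0,0.1],[0.087,0,0,0.04,0,0,0],[0.087,0,0,0.04,0,0,0],[0.087,0,0,0.04,0,0,0],[0.087,0,0,0.025,0,0,0],[0.087,0,0,0.015,0,0,0],[0.087,0,0,0.005,0,0,0],[0.087,0,0,0,0,0,0],[0.05,0,0,0,0,0,0],[0.05,0,0,0,0,0,0],[0.05,0,0,0,0,0,0],[0.05,0,0,0,0,0,0]]' 15
python3 -c "
from h import *
go(.5423,.3117,.027,88.65)"
```

```text
time: 3.15
position: [0.5431, 0.3128, 0.0281]
tool_rot: [0.041, 3.141, 0.001]
ft_force: [-0.3, -0.2, 1.7]
grip_width: 0.715
grip_force: 15.0
t 3.15 pos [0.5431 0.3128 0.0281] yaw 88.51 tilt deg [0.03 0.03] shift [ 0.0007 -0.0011  0.0011] turn z -0.14 F [-0.3 -0.2  1.7] grip 0.0622 15.0 q [-0.67  0.43  0.14  1.72 -0.07  1.    1.03]
```

```bash
python3 -m handwheel '[[0.05,0,0,-0.02,0,0,0],[0.05,0,0,-0.035,0,0,0],[0.05,0,0,-0.035,0,0,0],[0.05,0,0,-0.03,0,0,0],[0.05,-0.0106,-0.0379,-0.01,0,0,0],[0.05,-0.0106,-0.0379,-0.01,0,0,0],[0.05,-0.0106,-0.0379,-0.01,0,0,0],[0.05,-0.0106,-0.0379,-0.01,0,0,0],[0.05,-0.0106,-0.0379,-0.01,0,0,0],[0.05,-0.0106,-0.0379,-0.01,0,0,0],[0.05,-0.0106,-0.0379,-0.01,0,0,0],[0.05,-0.0106,-0.0379,-0.01,0,0,0]]'
python3 -m handwheel '[[0.05,0,0,0,0,0,0]]' >/dev/null
python3 - <<'E'
from h import *
go(.62,.008,.23,88.65)
im,d,i=snap('wrist','w2.png')
uv,P=cloud(im,d,i); z=P[:,2]
near=(abs(P[:,0]-.535)<.11)&(abs(P[:,1]-.008)<.07)
def box(m,n):
    q=P[m]
    if m.sum()<10: print(n,m.sum());return
    r=cv2.minAreaRect(q[:,:2].astype(np.float32)); print(n,m.sum(),'z',np.median(q[:,2]).round(4),'c',np.round(r[0],4),'size',np.round(r[1],4),'ang',round(r[2],2),'mean',q.mean(0).round(4))
box(near&(z>.07)&(z<.0745),'hub');box(near&(z>.051)&(z<.0565),'seat');box(near&(z>.0765)&(z<.081)&(P[:,0]>.54),'far');box(near&(z>.0765)&(z<.081)&(P[:,0]<.54),'near');box(near&(z>.09)&(P[:,0]<.54),'d near');box(near&(z>.09)&(z<.11)&(P[:,0]>.54),'d far')
C=-np.array(i['R']).T@np.array(i['t']).ravel(); s=ctrl.get_state()
m=(d.ravel()>0)[d.ravel()>0]&(z>.2)&(z<.30); print(m.sum(), C.round(3))
m=(abs(z-.2545)<.006); box(m,'coiltop')
E
```

```text
time: 4.65
position: [0.6199, 0.0062, 0.2294]
tool_rot: [0.04, 3.14, 0.001]
ft_force: [0.5, 0.5, -0.2]
grip_width: 0.717
grip_force: 15.0
t 4.78 pos [0.6207 0.002  0.23  ] yaw 88.1 tilt deg [ 0.2  -0.12] shift [0.0009 0.006  0.    ] turn z -0.55 F [ 0.2  0.  -1.4] grip 0.0621 15.0 q [-0.32  0.26  0.33  1.53 -0.08  1.36  1.56]
hub 778 z 0.0721 c [0.5333 0.0072] size [0.0885 0.0982] ang 88.53 mean [0.5297 0.0075 0.0721]
seat 1478 z 0.0543 c [0.5333 0.0076] size [0.0884 0.0981] ang 88.48 mean [0.531  0.0075 0.0543]
far 2390 z 0.0793 c [0.5953 0.0057] size [0.0902 0.0263] ang 88.69 mean [0.5947 0.0054 0.0793]
near 3253 z 0.0794 c [0.4716 0.0087] size [0.0906 0.0269] ang 88.54 mean [0.472  0.0088 0.0793]
d near 215 z 0.1005 c [0.4717 0.0088] size [0.0114 0.0116] ang 17.72 mean [0.4731 0.0086 0.1001]
d far 143 z 0.1009 c [0.5948 0.006 ] size [0.0108 0.0112] ang 88.06 mean [0.5941 0.0059 0.1006]
11949 [0.549 0.004 0.392]
coiltop 7312 z 0.2541 c [0.6175 0.0058] size [0.0613 0.0742] ang 27.09 mean [0.6144 0.0015 0.2539]
```

View pics/w2.png

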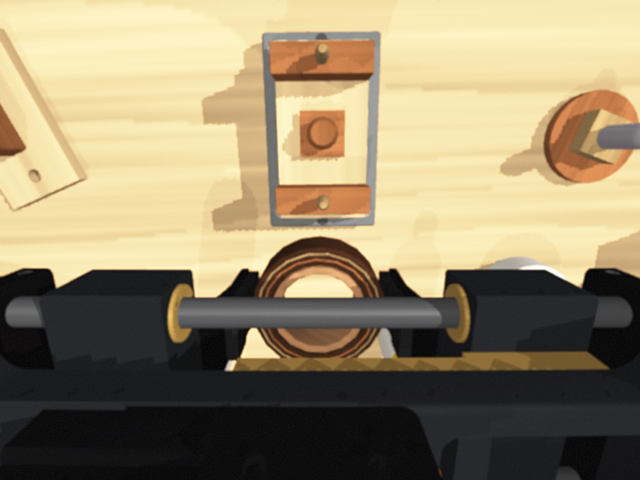

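The picture shows the coil held level at (320,300), with hub (322,132) and dowels (321,50) and (323,203). The seat is at (0.5333, 0.0073) at -1.4°. I'll fit the held coil's centre in the same view.

Run:
```python
from h import *
from scipy.optimize import least_squares
im,d,i=load('w2.png'); uv,P=cloud(im,d,i); z=P[:,2]
m=(abs(z-.254)<.004)&(uv[:,1]<300)&(uv[:,1]>225)&(uv[:,0]>255)&(uv[:,0]<390)
Q=P[m];U=uv[m]; print('z',np.percentile(Q[:,2],[5,50,95]).round(4))
E=np.array([Q[U[:,0]==u][np.argmin(U[U[:,0]==u][:,1])] for u in range(275,366,2) if (U[:,0]==u).any()])
f=least_squares(lambda p:np.hypot(E[:,0]-p[0],E[:,1]-p[1])-.031,[.62,.002],loss='soft_l1',f_scale=.0005)
print('coil c',f.x.round(4),'rms',np.sqrt((f.fun**2).mean()).round(5))
s=ctrl.get_state();M=R.from_rotvec(s['tool_rot']).as_matrix();p=s['position']
print('coil in tool',(M.T@(np.r_[f.x,.254]-p)).round(4))
o=np.r_[f.x,0]-np.r_[p[:2],0]
go(.5333-o[0],.0073-o[1],.115,88.6)
```

```text
z [0.2521 0.2541 0.2552]
coil c [0.6204 0.0013] rms 0.0002
coil in tool [-0.0005 -0.0039 -0.0248]
t 4.83 pos [0.6201 0.0052 0.2292] yaw 88.3 tilt deg [0.11 0.  ] shift [0.0875 0.0034 0.114 ] turn z -0.3 F [ 0.3  0.6 -0.3] grip 0.0623 15.0 q [-0.32  0.26  0.33  1.54 -0.08  1.36  1.55]
```

```bash
python3 -m handwheel '[[0.05,0.0175,0,0.02,0,0,-0.3],[0.05,0.025,0,0.02,0,0,0],[0.05,0.025,0,0.02,0,0,0],[0.05,0.015,0.001,0.02,0,0,0],[0.05,0.005,0,0.015,0,0,0],[0.05,0,0,0.005,0,0,0],[0.05,0,0,0,0,0,0],[0.05,0,0,0,0,0,0],[0.05,0,0,0,0,0,0],[0.05,0,0,0,0,0,0]]'
python3 - <<'E'
from h import *
go(.5336,.008,.0521,88.6)
python=0
E
python3 -m handwheel '[[0.05,0,0,0,0,0,0]]' >/dev/null; python3 -c "
from h import *
go(.5336,.008,.0521,88.6)"
```

```text
time: 6.08
position: [0.5326, 0.0102, 0.1278]
tool_rot: [0.033, 3.141, 0.0]
ft_force: [-0.3, -0.5, -1.0]
grip_width: 0.718
grip_force: 15.0
t 6.08 pos [0.5326 0.0102 0.1278] yaw 88.81 tilt deg [0.03 0.  ] shift [-0.001  -0.0022  0.0757] turn z 0.21 F [-0.3 -0.5 -1. ] grip 0.0625 15.0 q [-0.36  0.14  0.31  1.87 -0.05  1.13  1.52]
t 6.2 pos [0.5324 0.0102 0.1277] yaw 88.81 tilt deg [0.02 0.  ] shift [-0.0012 -0.0022  0.0756] turn z 0.21 F [-0.1  0.3 -0.6] grip 0.0624 15.0 q [-0.36  0.14  0.31  1.87 -0.05  1.13  1.52]
```

```bash
python3 -m handwheel '[[0.05,-0.0011,-0.0022,0.01,0,0,0.2],[0.05,0,0,0.02,0,0,0],[0.05,0,0,0.014,0,0,0],[0.05,0,0,0.004,0,0,0],[0.05,0,0,0,0,0,0],[0.05,0,0,0,0,0,0],[0.05,0,0,0,0,0,0]]'
python3 - <<'E'
from h import *
go(.5336,.008,.0521,88.6)
im,d,i=snap('wrist','w3.png'); 
uv,P=cloud(im,d,i); z=P[:,2]
m=(abs(P[:,0]-.53)<.12)&(abs(P[:,1]-.008)<.06)
q=m&(z>.0765)&(z<.081)&(P[:,0]<.53); r=cv2.minAreaRect(P[q][:,:2].astype(np.float32)); print('near block',q.sum(),np.round(r[0],4),np.round(r[1],4),round(r[2],2))
q=m&(z>.095)&(z<.107)&(P[:,0]<.49); print('dowel',q.sum(),P[q].mean(0).round(4))
E
```

```text
time: 7.08
position: [0.5338, 0.0081, 0.0802]
tool_rot: [0.038, 3.14, 0.0]
ft_force: [0.5, -1.4, -0.2]
grip_width: 0.717
grip_force: 15.0
t 7.08 pos [0.5338 0.0081 0.0802] yaw 88.62 tilt deg [0.07 0.01] shift [ 0.0002 -0.0001  0.0281] turn z 0.02 F [ 0.5 -1.4 -0.2] grip 0.0623 15.0 q [-0.35  0.2   0.31  1.92 -0.07  1.04  1.54]
near block 9322 [0.4907 0.008 ] [0.0906 0.0642] 88.61
dowel 583 [0.4711 0.0087 0.1013]
```

```bash
python3 -m handwheel '[[0.05,0,0,0.006,0,0,0],[0.05,0,0,0.006,0,0,0],[0.05,0,0,0.006,0,0,0],[0.05,0,0,0.005,0,0,0],[0.05,0,0,0.003,0,0,0],[0.05,0,0,0.001,0,0,0],[0.05,0,0,0,0,0,0],[0.05,0,0,0,0,0,0]]'
python3 -c "
from h import *
go(.5336,.008,.0521,88.6)"
```

```text
time: 8.12
position: [0.5335, 0.0081, 0.0528]
tool_rot: [0.038, 3.141, 0.0]
ft_force: [0.5, 0.5, -1.0]
grip_width: 0.72
grip_force: 15.0
t 8.12 pos [0.5335 0.0081 0.0528] yaw 88.62 tilt deg [0.03 0.01] shift [-0.0001 -0.0001  0.0007] turn z 0.02 F [ 0.5  0.5 -1. ] grip 0.0627 15.0 q [-0.34  0.23  0.31  1.94 -0.08  0.98  1.55]
```

```bash
python3 -m handwheel '[[0.05,0,0,0.0006,0,0,0],[0.087,0,0,0,0,0,0],[0.087,0,0,0,0,0,0],[0.087,0,0,0,0,0,0],[0.087,0,0,0,0,0,0],[0.087,0,0,-0.02,0,0,0],[0.087,0,0,-0.04,0,0,0],[0.087,0,0,-0.05,0,0,0],[0.087,-0.02,0,-0.04,0,0,0],[0.087,-0.02,0,-0.02,0,0,0],[0.087,0,0,0,0,0,0],[0.087,0,0,0,0,0,0]]'
python3 - <<'E'
from h import *
im,d,i=snap('wrist','w4.png'); uv,P=cloud(im,d,i); z=P[:,2]
go(.51,-.338,.2,110)
for n,a,b in(('coil top',.074,.0775),('hub',.0705,.0735)):
    m=(np.hypot(P[:,0]-.533,P[:,1]-.0073)<(.04 if n[0]=='c' else .014))&(z>a)&(z<b)
    if m.sum(): c,r=cv2.minEnclosingCircle(P[m][:,:2].astype(np.float32)); print(n,m.sum(),np.round(c,4),round(r,4),np.percentile(P[m][:,2],[5,50,95]).round(4))
q=P[(np.hypot(P[:,0]-.533,P[:,1]-.0073)<.03)&(np.hypot(P[:,0]-.533,P[:,1]-.0073)>.02)&(z>.06)]; A=np.c_[q[:,:2]-[.533,.007],np.ones(len(q))]; print('plane',np.linalg.lstsq(A,q[:,2],rcond=None)[0].round(4))
E
```

```text
time: 9.62
position: [0.5721, 0.0071, 0.2206]
tool_rot: [-0.038, -3.139, 0.0]
ft_force: [0.0, -0.8, -0.2]
grip_width: 1.002
grip_force: 0.0
t 9.68 pos [0.5718 0.0071 0.2204] yaw 88.62 tilt deg [-0.17 -0.01] shift [ 0.0534 -0.3465  0.0206] turn z -21.38 F [ 0.5 -0.6  0.3] grip 0.0871 0.0 q [-0.35  0.16  0.33  1.66 -0.05  1.33  1.53]
coil top 2163 [0.5328 0.0074] 0.0309 [0.0748 0.0762 0.0772]
hub 499 [0.5328 0.0073] 0.0132 [0.0708 0.0722 0.0733]
plane [ 5.6936 -0.3906  0.2373]
```

The coil is seated flat, with its top at 76 mm and concentric with the hub. Next, the upper half.

```bash
python3 -m handwheel '[[0.087,0.0062,-0.0385,0,0,0,0],[0.087,0.0062,-0.0385,0,0,0,0],[0.087,0.0062,-0.0385,0,0,0,0],[0.087,0.0062,-0.0385,0,0,0,0],[0.087,0.0062,-0.0385,0,0,0,0],[0.087,0.0062,-0.0385,0,0,0,0],[0.087,0.0062,-0.0385,0,0,0,0],[0.087,0.0062,-0.0385,0,0,0,0],[0.087,0.0062,-0.0385,0,0,0,0],[0.087,0,0,0,0,0,-10.6],[0.087,0,0,0,0,0,-10.6],[0.087,0,0,0,0,0,0]]'
python3 -m handwheel '[[0.087,0,0,0,0,0,0],[0.087,0,0,0,0,0,0]]' >/dev/null
python3 - <<'E'
from h import *
im,d,i=snap('wrist','w5.png'); uv,P=cloud(im,d,i); z=P[:,2]
n=np.hypot(P[:,0]-.508,P[:,1]+.339)<.11
for k,a,b in(('plate',.013,.019),('handle',.055,.061)):
    m=n&(z>a)&(z<b); r=cv2.minAreaRect(P[m][:,:2].astype(np.float32)); print(k,m.sum(),np.round(r[0],4),np.round(r[1],4),round(r[2],2),np.median(P[m][:,2]).round(4))
go(.508,-.339,.019,110)
E
```

```text
time: 11.18
position: [0.5082, -0.3374, 0.2207]
tool_rot: [0.537, -3.094, -0.003]
ft_force: [0.9, -0.4, -0.2]
grip_width: 1.001
grip_force: 0.0
plate 10156 [ 0.5066 -0.3404] [0.1705 0.0903] 20.25 0.0164
handle 1446 [ 0.5061 -0.3409] [0.0691 0.0215] 20.1 0.0581
t 11.47 pos [ 0.5091 -0.3377  0.2218] yaw 109.76 tilt deg [-0.01  0.01] shift [ 0.0014 -0.0009  0.2028] turn z -0.24 F [-0.1  0.3 -0.6] grip 0.0869 0.0 q [ 0.11  0.25  0.52  1.57 -0.13  1.35  2.56]
```

View pics/w5.png

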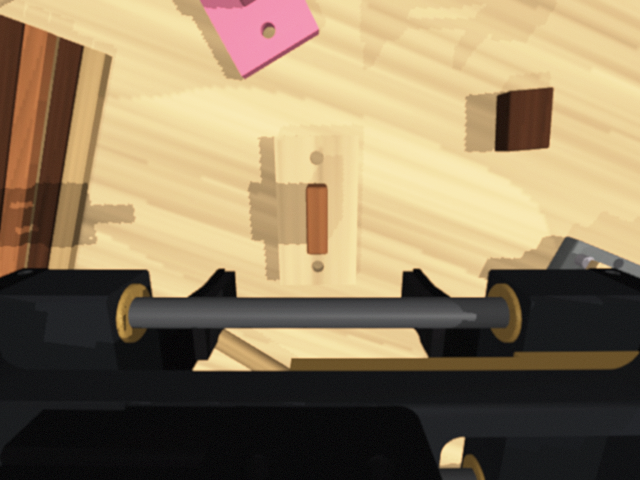

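The picture shows the plywood half with handle at (317,219), holes at (316,158) and (318,266), and the pink one well apart at (260,35). Plate centre is (0.5065, -0.3406) at 20.2°. I'll descend and grip.

```bash
python3 -m handwheel '[[0.087,0.0034,-0.0018,0.03,0,0,-0.4],[0.087,0,0,0.04,0,0,0],[0.087,0,0,0.04,0,0,0],[0.087,0,0,0.04,0,0,0],[0.087,0,0,0.03,0,0,0],[0.087,0,0,0.015,0,0,0],[0.087,0,0,0.005,0,0,0],[0.087,0,0,0,0,0,0],[0.087,0,0,0,0,0,0]]'
python3 -c "
from h import *
go(.5065,-.3406,.0185,110.2)"
```

```text
time: 12.6
position: [0.5075, -0.3414, 0.0233]
tool_rot: [-0.551, 3.091, -0.002]
ft_force: [1.1, 0.2, 0.0]
grip_width: 0.996
grip_force: 0.0
t 12.6 pos [ 0.5075 -0.3414  0.0233] yaw 110.22 tilt deg [ 0.12 -0.06] shift [0.0007 0.0011 0.0048] turn z 0.02 F [1.1 0.2 0. ] grip 0.0867 0.0 q [ 0.18  0.43  0.45  1.77 -0.22  0.98  2.64]
```

```bash
python3 -m handwheel '[[0.087,0.0007,0.001,0.004,0,0,0],[0.01,0,0,0,0,0,0],[0.01,0,0,0,0,0,0],[0.01,0,0,0,0,0,0],[0.01,0,0,0,0,0,0],[0.01,0,0,0,0,0,0],[0.01,0,0,0,0,0,0],[0.01,0,0,0,0,0,0]]' 50
python3 -c "
from h import *
go(.5065,-.3406,.0185,110.2)"
```

```text
time: 13.6
position: [0.5056, -0.3401, 0.0179]
tool_rot: [-0.551, 3.093, 0.0]
ft_force: [-0.0, 0.5, 0.5]
grip_width: 0.29
grip_force: 0.0
t 13.6 pos [ 0.5056 -0.3401  0.0179] yaw 110.22 tilt deg [0.01 0.  ] shift [-0.0007 -0.0008 -0.0006] turn z 0.02 F [-0.   0.5  0.5] grip 0.0253 0.0 q [ 0.18  0.44  0.45  1.78 -0.22  0.97  2.64]
```

```bash
python3 -m handwheel '[[0.01,0,0,0,0,0,0],[0.01,0,0,0,0,0,0],[0.01,0,0,-0.003,0,0,0],[0.01,0,0,-0.01,0,0,0],[0.01,0,0,-0.03,0,0,0],[0.01,0,0,-0.04,0,0,5],[0.01,0,0,-0.04,0,0,8.6],[0.01,0,0,-0.04,0,0,8],[0.01,0,0,-0.03,0,0,0],[0.01,0,0,0,0,0,0],[0.01,0,0,0,0,0,0]]' 50
python3 -c "
from h import *
go(.5336,.008,.22,88.6)"
```

```text
time: 14.98
position: [0.5049, -0.3396, 0.2096]
tool_rot: [-0.038, -3.14, -0.002]
ft_force: [0.4, 0.2, -2.4]
grip_width: 0.246
grip_force: 50.0
t 14.97 pos [ 0.5049 -0.3396  0.2096] yaw 88.62 tilt deg [-0.09  0.07] shift [-0.0203  0.3482 -0.01  ] turn z 0.02 F [ 0.4  0.2 -2.4] grip 0.0214 50.0 q [ 0.08  0.26  0.56  1.6  -0.14  1.33  2.21]
```

```bash
python3 -m handwheel '[[0.01,-0.0023,0.02,0,0,0,0],[0.01,-0.0023,0.04,0,0,0,0],[0.01,-0.0023,0.045,0,0,0,0],[0.01,-0.0023,0.045,0,0,0,0],[0.01,-0.0023,0.045,0,0,0,0],[0.01,-0.0023,0.045,0,0,0,0],[0.01,-0.0023,0.045,0,0,0,0],[0.01,-0.0023,0.04,0,0,0,0],[0.01,-0.0023,0.023,0,0,0,0],[0.01,0,0,0,0,0,0],[0.01,0,0,0,0,0,0],[0.01,0,0,0,0,0,0]]'
python3 - <<'E'
from h import *
go(.5336,.008,.22,88.6)
im,d,i=snap('wrist','w6.png'); uv,P=cloud(im,d,i)
go(.5336,.008,.22,88.6)
s=ctrl.get_state();M=R.from_rotvec(s['tool_rot']).as_matrix();p=np.array(s['position'])
Q=(P-p)@M   # tool frame
m=(abs(Q[:,2]-.0015)<.004)&(Q[:,0]>0.02)&(Q[:,0]<.1)&(abs(Q[:,1])<.06)
q=Q[m]; r=cv2.minAreaRect(q[:,:2].astype(np.float32)); print('plate top in tool',m.sum(),np.round(r[0],4),np.round(r[1],4),round(r[2],2),'z',np.percentile(q[:,2],[5,50,95]).round(4),'xmax',np.percentile(q[:,0],99.5).round(4))
A=np.c_[q[:,:2],np.ones(len(q))]; print('slopes deg',np.degrees(np.linalg.lstsq(A,q[:,2],rcond=None)[0][:2]).round(2))
E
```

```text
time: 16.48
position: [0.5344, 0.0055, 0.2105]
tool_rot: [-0.042, -3.141, 0.001]
ft_force: [0.7, -0.4, -3.2]
grip_width: 0.249
grip_force: 50.0
t 16.48 pos [0.5344 0.0055 0.2105] yaw 88.47 tilt deg [-0.04 -0.03] shift [ 0.0008  0.0024 -0.0095] turn z -0.13 F [ 0.7 -0.4 -3.2] grip 0.0216 50.0 q [-0.34  0.08  0.3   1.77 -0.02  1.3   1.51]
t 16.52 pos [0.5345 0.0058 0.2107] yaw 88.48 tilt deg [-0.02 -0.02] shift [ 0.0009  0.0022 -0.0093] turn z -0.12 F [-0.1  0.5 -2.4] grip 0.0217 50.0 q [-0.34  0.08  0.3   1.77 -0.02  1.3   1.51]
plate top in tool 21833 [ 0.052  -0.0009] [0.0641 0.0908] 0.0 z [0.0007 0.0017 0.0028] xmax 0.0839
slopes deg [-0.02  0.01]
```

View pics/w6.png

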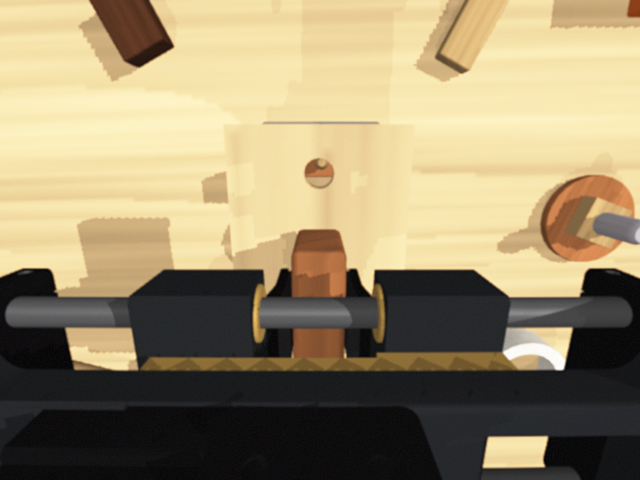

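The picture shows the plate level in the grip, the near hole at (319,173) and the near dowel visible through it. I'll fit the hole and plate edges in the tool frame.

Run:
```python
from h import *
im,d,i=load('w6.png')
s=ctrl.get_state();M=R.from_rotvec(s['tool_rot']).as_matrix();p=np.array(s['position'])
uv,P=cloud(im,d,i);Q=(P-p)@M
pl=np.zeros(d.shape,np.uint8); k=abs(Q[:,2]-.0017)<.004; pl[uv[k,1],uv[k,0]]=255
h=255-pl[150:200,295:345]; n,l,st,c=cv2.connectedComponentsWithStats(h); print(st[1:],c[1:])
j=1+np.argmax(st[1:,4]); cs,_=cv2.findContours((l==j).astype(np.uint8),cv2.RETR_EXTERNAL,cv2.CHAIN_APPROX_NONE)
e=cv2.fitEllipse(cs[0]); print(e)
zt=p[2]-.0017
X=onz(i,[[e[0][0]+295,e[0][1]+150]],zt); print('hole world',X.round(4),'tool',((X-p)@M).round(4))
# plate side edges and front edge
def line(pts): pts=np.array(pts);return np.degrees(np.polyfit(pts[:,0],pts[:,1],1)[0]),pts[:,1].mean()
L=[];Rr=[];F=[]
for v in range(140,225,3):
    u=np.nonzero(pl[v,200:440])[0]+200
    if len(u)>50:
        a=onz(i,[[u[0]-.5,v],[u[-1]+.5,v]],zt); a=(a-p)@M; L.append(a[0,:2]);Rr.append(a[1,:2])
for u in range(240,400,4):
    v=np.nonzero(pl[100:220,u])[0]+100; a=(onz(i,[[u,v[0]-.5]],zt)-p)@M; F.append(a[0,[1,0]])
for q in(L,Rr,F):
    print(line(q),np.median(np.array(q)[:,1]).round(4))
```

```text
[[ 40   3   1   1   1]
 [ 33   6   1   1   1]
 [  6   9   1   1   1]
 [  9   8  30  30 712]
 [ 44  22   1   1   1]
 [ 47  25   1   1   1]
 [ 49  37   1   1   1]
 [ 12  38   1   1   1]
 [ 46  40   1   1   1]
 [ 25  42   1   1   1]
 [ 27  46   1   1   1]] [[40.          3.        ]
 [33.          6.        ]
 [ 6.          9.        ]
 [23.38904494 22.47752809]
 [44.         22.        ]
 [47.         25.        ]
 [49.         37.        ]
 [12.         38.        ]
 [46.         40.        ]
 [25.         42.        ]
 [27.         46.        ]]
((23.390945434570312, 22.478618621826172), (29.08754539489746, 29.343950271606445), 0.6709210872650146)
hole world [[0.473  0.0065 0.209 ]] tool [[ 0.0614 -0.0009  0.0017]]
(np.float64(-0.09660871893850016), np.float64(-0.04597579272213613)) -0.046
(np.float64(0.18035376407825782), np.float64(0.044173790898231216)) 0.0442
(np.float64(0.018974191064698612), np.float64(0.08408094215883835)) 0.0841
```

```bash
python3 -m handwheel '[[0.01,0.0021,0.0024,0.01,0,0,-0.1],[0.01,0,0,0.025,0,0,0],[0.01,0,0,0.025,0,0,0],[0.01,0,0,0.015,0,0,0],[0.01,0,0,0.006,0,0,0],[0.01,0,0,0,0,0,0],[0.01,0,0,0,0,0,0],[0.01,0,0,0,0,0,0],[0.01,0,0,0,0,0,0]]'
python3 - <<'E'
from h import *
go(.5324,.0082,.097,88.6)
im,d,i=snap('wrist','w7.png'); uv,P=cloud(im,d,i)
go(.5324,.0082,.097,88.6)
s=ctrl.get_state();M=R.from_rotvec(s['tool_rot']).as_matrix();p=np.array(s['position'])
m=(abs(P[:,2]-.102)<.005)&(np.hypot(P[:,0]-.471,P[:,1]-.0087)<.012); print('dowel pts',m.sum(),P[m].mean(0).round(4) if m.any() else '')
c=cv2.resize(im[130:240,240:400],(800,550),interpolation=cv2.INTER_CUBIC); cv2.imwrite('pics/c7.png',c)
E
```

```text
time: 17.65
position: [0.5329, 0.0098, 0.1304]
tool_rot: [0.035, 3.141, 0.0]
ft_force: [0.0, 0.8, -3.1]
grip_width: 0.251
grip_force: 50.0
t 17.65 pos [0.5329 0.0098 0.1304] yaw 88.72 tilt deg [0.05 0.01] shift [ 0.0005 -0.0016  0.0334] turn z 0.12 F [ 0.   0.8 -3.1] grip 0.0218 50.0 q [-0.34  0.14  0.3   1.87 -0.04  1.14  1.52]
t 17.7 pos [0.5328 0.0098 0.1303] yaw 88.72 tilt deg [0.04 0.01] shift [ 0.0004 -0.0016  0.0333] turn z 0.12 F [-0.4 -1.  -2.3] grip 0.0218 50.0 q [-0.34  0.14  0.3   1.87 -0.04  1.14  1.52]
dowel pts 302 [0.4711 0.0088 0.1016]
```

View pics/c7.png

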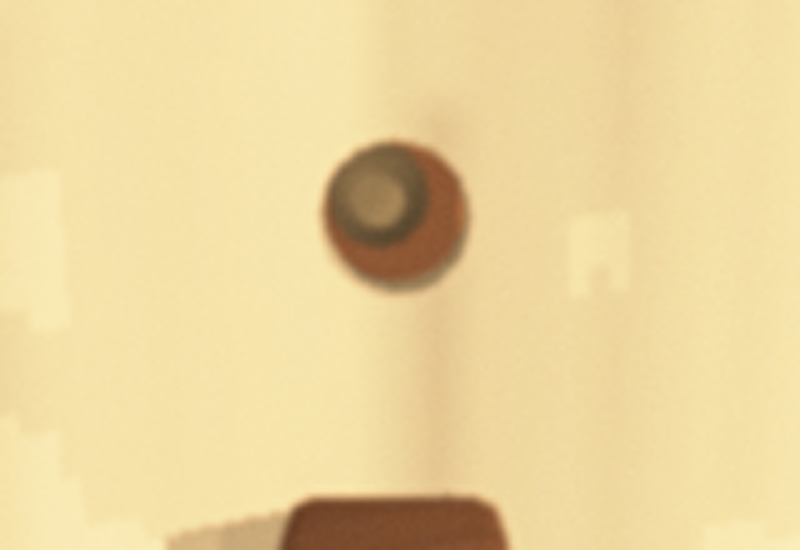

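The crop shows the dowel's tip at crop (380,197) and the hole centre at (397,215), i.e. px (316.0,169.4) and (319.4,173.0). I'll convert both at their heights.

Run:
```python
from h import *
im,d,i=load('w7.png')
a=onz(i,[[240+379.5/5-.4,130+197/5-.4]],.104); b=onz(i,[[240+397/5-.4,130+216/5-.4]],.1303-.0017)
print(a.round(4),b.round(4),'hole must move (world)',(a-b).round(4))
```

```text
[[0.4712 0.0089 0.104 ]] [[0.4718 0.0108 0.1286]] hole must move (world) [[-0.0006 -0.0019 -0.0246]]
```

```bash
python3 -m handwheel '[[0.01,0.0005,-0.0017,0,0,0,0.1],[0.01,0,0,0,0,0,0],[0.01,0,0,0.005,0,0,0],[0.01,0,0,0.005,0,0,0],[0.01,0,0,0.004,0,0,0],[0.01,0,0,0.004,0,0,0],[0.01,0,0,0,0,0,0],[0.01,0,0,0,0,0,0]]'
python3 - <<'E'
from h import *
go(.5324,.0082,.097,88.6)
im,d,i=snap('wrist','w8.png')
E
```

```text
time: 18.7
position: [0.5322, 0.0081, 0.1121]
tool_rot: [0.038, 3.141, 0.0]
ft_force: [0.9, -0.1, -2.5]
grip_width: 0.25
grip_force: 50.0
t 18.7 pos [0.5322 0.0081 0.1121] yaw 88.62 tilt deg [0.01 0.  ] shift [-0.0002  0.0002  0.0151] turn z 0.02 F [ 0.9 -0.1 -2.5] grip 0.0217 50.0 q [-0.34  0.16  0.3   1.89 -0.05  1.1   1.53]
```

```bash
python3 -m handwheel '[[0.01,0,0,0.004,0,0,0],[0.01,0,0,0.004,0,0,0],[0.01,0,0,0.003,0,0,0],[0.01,0,0,0.002,0,0,0],[0.01,0,0,0.001,0,0,0],[0.01,0,0,0,0,0,0]]' 60
python3 -m handwheel '[[0.01,0,0,0.001,0,0,0],[0.01,0,0,0.001,0,0,0],[0.01,0,0,0.001,0,0,0],[0.01,0,0,0,0,0,0]]'
python3 -c "
from h import *
go(.5324,.0082,.087,88.6)"
```

```text
time: 19.5
position: [0.5321, 0.008, 0.098]
tool_rot: [0.038, 3.141, 0.0]
ft_force: [-0.1, 0.4, -2.5]
grip_width: 0.248
grip_force: 60.0
time: 20.0
position: [0.5323, 0.0081, 0.0959]
tool_rot: [0.038, 3.141, 0.001]
ft_force: [-2.9, -0.2, 6.1]
grip_width: 0.245
grip_force: 60.0
t 20.0 pos [0.5323 0.0081 0.0959] yaw 88.62 tilt deg [0.03 0.02] shift [-0.0001  0.0001  0.0089] turn z 0.02 F [-2.9 -0.2  6.1] grip 0.0213 60.0 q [-0.33  0.17  0.3   1.91 -0.06  1.07  1.53]
```

The halves have met and the bed is starting to move. I'll press on in small steps.

```bash
python3 -m handwheel '[[0.01,0,0,0.0015,0,0,0],[0.01,0,0,0.0015,0,0,0],[0.01,0,0,0.0015,0,0,0],[0.01,0,0,0.0015,0,0,0],[0.01,0,0,0,0,0,0]]'
python3 -m handwheel '[[0.01,0,0,0.001,0,0,0],[0.01,0,0,0.001,0,0,0],[0.01,0,0,0,0,0,0]]'
python3 -m handwheel '[[0.01,0,0,0.001,0,0,0],[0.01,0,0,0,0,0,0]]'
python3 -m handwheel '[[0.01,0,0,0.001,0,0,0],[0.01,0,0,0,0,0,0]]'
```

```text
time: 20.62
position: [0.5323, 0.0081, 0.0906]
tool_rot: [0.038, 3.141, 0.001]
ft_force: [-5.0, 0.4, 9.3]
grip_width: 0.246
grip_force: 60.0
time: 21.0
position: [0.5323, 0.0081, 0.0888]
tool_rot: [0.038, 3.141, 0.001]
ft_force: [-6.4, -0.4, 11.2]
grip_width: 0.247
grip_force: 60.0
time: 21.25
position: [0.5323, 0.008, 0.0879]
tool_rot: [0.038, 3.141, 0.001]
ft_force: [-6.2, 0.3, 12.1]
grip_width: 0.245
grip_force: 60.0
time: 21.5
position: [0.5323, 0.0081, 0.087]
tool_rot: [0.038, 3.141, 0.001]
ft_force: [-6.1, 0.1, 11.5]
grip_width: 0.25
grip_force: 60.0
```

```bash
python3 -m handwheel '[[0.01,0.0005,0,0.001,0,0,0],[0.01,0,0,0,0,0,0]]'
python3 -m handwheel '[[0.01,0.0003,0,0.001,0,0,0],[0.01,0,0,0,0,0,0]]'
python3 -m handwheel '[[0.01,0,0,0.0007,0,0,0],[0.01,0,0,0,0,0,0]]'
```

```text
time: 21.75
position: [0.5323, 0.0081, 0.0869]
tool_rot: [0.038, 3.14, 0.001]
ft_force: [-6.1, 1.2, 15.3]
grip_width: 0.248
grip_force: 60.0
time: 22.0
position: [0.5323, 0.0081, 0.0868]
tool_rot: [0.038, 3.139, 0.002]
ft_force: [-8.5, -0.6, 21.4]
grip_width: 0.249
grip_force: 60.0
time: 22.25
position: [0.5324, 0.0081, 0.0868]
tool_rot: [0.038, 3.139, 0.002]
ft_force: [-9.2, -0.9, 26.1]
grip_width: 0.244
grip_force: 60.0
```

The tool has stopped at z = 0.0868 while the force rises to 26 N, so the bed is on its stop. I'll check the geometry once.

```bash
python3 -m handwheel '[[0.01,0,0,0,0,0,0],[0.01,0,0,0,0,0,0],[0.01,0,0,0,0,0,0],[0.01,0,0,0,0,0,0]]'
python3 - <<'E'
from h import *
for cam in('wrist','top'):
    im,d,i=snap(cam,'end_'+cam+'.png'); uv,P=cloud(im,d,i); z=P[:,2]
    L=np.array([.5333 if cam=='wrist' else .5366,.0073])
    q=P[(abs(P[:,0]-L[0])<.083)&(abs(P[:,1]-L[1])<.042)&(abs(z-.085)<.008)&((abs(P[:,1]-L[1])>.02)|(cam=='wrist'))]
    if cam=='wrist': q=q[(q[:,0]<.49)&(abs(q[:,1]-.009)>.012)]
    A=np.c_[q[:,:2]-L,np.ones(len(q))]; f=np.linalg.lstsq(A,q[:,2],rcond=None)[0]; print(cam,len(q),'plate z median',np.median(q[:,2]).round(4),'slope deg',np.degrees(f[:2]).round(2))
    m=(np.hypot(P[:,0]-L[0]+.062,P[:,1]-.0088)<.012)&(z>.09)&(z<.11); print('dowel tip z',m.sum(),np.percentile(z[m],90).round(4) if m.any() else '')
go(.5324,.0081,.0868,88.6)
E
```

```text
time: 22.75
position: [0.5323, 0.0081, 0.0868]
tool_rot: [0.038, 3.139, 0.002]
ft_force: [-9.3, 0.1, 26.6]
grip_width: 0.251
grip_force: 60.0
wrist 10228 plate z median 0.0854 slope deg [-0.01  0.02]
dowel tip z 296 0.0949
top 0 plate z median nan slope deg [0. 0.]
dowel tip z 0 
t 22.85 pos [0.5324 0.0081 0.0868] yaw 88.62 tilt deg [0.12 0.07] shift [-0.  0.  0.] turn z 0.02 F [-10.7   0.8  26.2] grip 0.0216 60.0 q [-0.33  0.18  0.3   1.92 -0.06  1.05  1.54]
  return _methods._mean(a, axis=axis, dtype=dtype,
  ret = ret.dtype.type(ret / rcount)
```

The plate top is at 85 mm and level, and the dowel tip is at 94 to 95 mm. Both match the case being closed and 10 mm down. I'm handing in while holding.

```bash
python3 -c "
from bench import ctrl
print(ctrl.close_job())"
```

```text
the job is handed in; nothing more can be done
None
```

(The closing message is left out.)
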